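Spring open the cutter drawer with the release dowel

ROBOT

A 6-joint arm with a two-finger parallel gripper is mounted at the origin on the work surface. World frame = base frame: x ahead of the robot, y to its left, z up, the work surface at z = 0. Lengths are in m, angles in degrees, forces in N, time in s.
With the tool pointing down it reaches from about 0.4 to 0.825 m from the base axis. Payload 7 kg.
Tool frame: the origin (TCP) lies at the very end of the fingers, on their centre line; the grasp point (between the pads) lies r.grip_depth behind it (r.grip_depth is the distance from the TCP to the grasp point, in m); z points along the fingers, y is the direction in which the jaws open and shut (so a half turn about z gives the same grasp; the last joint's range is limited). The gripper opens to 88 mm and grips with 3 to 60 N. Pads are 19 mm wide; open, the fingers measure 130 mm over their backs; the gripper's body (78 mm by 193 mm) begins 47 mm behind the grasp point.
Start: joints at [91.106, 20.546, 0.682, 0, -70.136, -16.507], TCP at [0.179, 0.651, 0.227] pointing down, gripper open.
Joint ranges: [-176.03, 176.03], [-82.01, 121.73], [-58.28, 71.71], [-173.87, 95.51], [-174.79, -0.11], [-173.66, 173.66]. Speed limits (degrees/s): [136.94, 136.94, 172.46, 180, 180, 180].

INTERFACE

Orientations are given as [roll, pitch, yaw] about the fixed x, y, z axes, in that order (R = Rz(yaw) Ry(pitch) Rx(roll)).
In Python, from plant import r gives the robot as it stands. The module is installed in compiled form; this text tells all that it offers.
- The arm moves only by the tool step_arm, never from a script. Its argument "increments" is a list of rows, each a list of 3 entries, a list of its own where there are three numbers: the shift along the tool's x, y, z in m, then the turn, a rotation vector about the tool's x, y, z in rad, then the closure, from 0 (fully open) to 1 (shut). In form: [[[x, y, z], [wx, wy, wz], grip], ...]. A call has 1 to 10 rows; each row is the pose to reach, as a shift and turn from the pose commanded when the call began, along the tool's axes at that moment; what a row does not reach only later rows make up. A row lasts 1/10 s, in which the tool goes at most 50 mm and 8.59 degrees, less where a joint would pass 70% of its speed; a pose out of reach is approached as far as the arm can. A call with a gripper value outside its range is refused whole. The fingers move at their own pace and stop on an object; "force" is the grip in N (left out, the last holds). Time passes only in rows, so rows that repeat a pose let the fingers close. It gives the time, the measured TCP pose, the force and the opening at its end, in the units of the state.
- r.get_state(): the state, without advancing time (a new reading comes with each control period).
- r.capture(name): name is "scene" or "side" or "wrist"; returns a dict with "color" (400x640x3 uint8, red, green, blue), "intrinsics" (3x3 intrinsics, pixels), "rvec" (rotation vector, rad) and "tvec" (3), from world to camera coordinates, as OpenCV has them; the wrist camera has in their place "T_tool_cam" (4x4, takes a point from camera to tool coordinates, whose origin is the TCP and whose axes are the flange's). Camera axes: x right, y down, z forward; pixel columns grow to the right and rows downward; lengths in m; the calibration is good to about 2 mm. The wrist camera is an equidistant fisheye: a pixel r from the principal point sees the ray r / f radians off the axis. A picture is of the moment at which its call begins: read the wrist's pose just before it. There is no depth.
- r.close_job(): hands the job in, once; it reports no verdict.
The state is a dict: "time_s": time; "joints": joint angles; "qd": joint speeds; "joint_torque": joint torques, N m; "tcp_pos": TCP position; "eef_rot": TCP orientation; "contact_force": force on the tool from outside, world axes, zero at the start; "moment": the same for the moment, N m; "gripper_width": finger opening in m.
Only numpy, scipy, OpenCV 4.12 (cv2) and the standard library are available. Lean on these libraries where they do the work, as an engineer would, in place of code of your own. Each camera call takes 0.05 s, during which the arm holds its last target.

TASK

The biscuit cutters are locked in the plywood drawer box. Take the plain straight dowel from the tool rack, push it down through the round hole in the box's top until the spring catch below lets the drawer spring out, then put the dowel into the white pot and let go of it.

Things in the scene. Friction and masses are not known exactly. Their poses are not given: they have to be found in the camera images.
- dowel: Plain straight light-wood dowel, 15 mm thick, 170 mm long, 30 g, upright (lean to 5 deg) in one of the rack's three sockets 100 mm apart (19 mm wide, 47 deep; rack 60 x 280 x 55 mm high). Beside it a round-headed masher and a flat-bladed turner, under 155 mm high. Origin: centre of its lower end, 8 mm above the table in the rack; z runs up along it. Grip it about 125 mm above the lower end.
- release_hole (a point): Centre of the 36 mm round hole at the upper face of the fixed plywood box (200 x 220 x 130 mm high); z up, -x the way the drawer opens. Top board 12 mm thick. The catch's round steel pad, 48 mm wide, lies 40 mm below the upper face. Pressed 8 mm or more it frees the drawer; it stops hard at 22 mm. Aim the dowel's end 55 mm below the face. Sprung: 4 N at first, 6 N at 15 mm down.
- drawer (a joint): The drawer (white front, no handle) in the lower half of the box, in metres: 0 = shut, held by the catch. Once freed, its own spring pushes it out towards the robot's side to its stop at 0.06 within about half a second, and it stays out when the dowel is lifted.
- pot: Round white ceramic pot, fixed, open on top, 85 mm high, 100 mm wide at the rim (opening about 90 mm), inner floor about 5 mm above the table. Origin: centre of its underside, z up. A dowel let go in it stays in, leaning on the rim.
There are look-alikes about, which are no part of the job. Leave any orange look-alike of the pot alone.

How it is judged:
By the outcome, as a careful person would: the job done as asked, in the order asked, and still so for the second after the job is handed in, with the robot touching nothing.
It also fails if it takes over 54 s, if anything falls off the work surface, if the arm or the gripper's body presses on something with over 40 N, if the wrist force passes 120 N, or if a joint passes its speed limit or range.

## Working session

There is one attempt and no reset: what is moved stays moved. The work goes in short steps, Python scripts to look and compute and a tool call to move; the robot and the scene stay as the last step left them, time stands still between calls to the robot, and variables do not carry over. Pictures are saved under pics/ and viewed, and the job is handed in when it is done.

Besides the shell and the picture viewer there is one more tool, called after "Call:" as name(argument=value, ...), one argument or row to a line, values as JSON. step_arm: Moves the arm, as the interface text tells. Its arguments: {"type":"object","properties":{"increments":{"type":"array","items":{"type":"array"}},"force":{"type":"number"}},"required":["increments"]}

```bash
mkdir -p pics; python3 - <<'E'
from plant import r
import cv2,pickle
s=r.get_state();print(s, r.grip_depth)
d={}
for n in("scene","side","wrist"):
    c=r.capture(n);d[n]=c;cv2.imwrite(f"pics/{n}0.png",c["color"][:,:,::-1]);print(n,{k:v for k,v in c.items() if k!="color"})
pickle.dump((s,d),open("d0.pkl","wb"))
E
```

```text
{'time_s': 0.0, 'joints': array([ 9.11072925e+01,  2.05904368e+01,  6.34363716e-01, -2.02922593e-02,
       -7.01342464e+01, -1.65076032e+01]), 'qd': array([ 0.01400403, -0.04852394,  0.0106556 ,  0.07950121, -0.00663533,
        0.09108449]), 'joint_torque': array([-1.44678230e-03, -5.82709587e+01,  2.93058479e+01,  6.99771255e+00,
        6.98751857e-03, -1.54856684e-04]), 'tcp_pos': array([0.17914065, 0.65030104, 0.22563788]), 'eef_rot': array([ 1.79907983e+02, -7.37630292e-03, -1.54072155e+01]), 'contact_force': array([ 0.45288642,  0.54082486, -0.20966955]), 'moment': array([ 0.00680222,  0.02314579, -0.02215365]), 'gripper_width': 0.08776050179007813} 0.0188
scene {'intrinsics': array([[415.33391577,   0.        , 316.5143945 ],
       [  0.        , 415.33391577, 196.28261899],
       [  0.        ,   0.        ,   1.        ]]), 'rvec': array([ 1.2617063 ,  2.4239623 , -0.83949381]), 'tvec': array([ 0.21897555, -0.36443244,  1.29529729])}
side {'intrinsics': array([[384.85886098,   0.        , 320.16058127],
       [  0.        , 384.85886098, 194.37034925],
       [  0.        ,   0.        ,   1.        ]]), 'rvec': array([ 2.08060094, -0.73179351,  0.40408596]), 'tvec': array([-0.33419902,  0.33960755,  0.65697311])}
wrist {'intrinsics': array([[309.70691629,   0.        , 313.6326835 ],
       [  0.        , 309.70691629, 200.72672985],
       [  0.        ,   0.        ,   1.        ]]), 'T_tool_cam': array([[-9.12525839e-04, -9.61070755e-01, -2.76300870e-01,
         7.43213460e-02],
       [ 9.99999445e-01, -1.02258809e-03,  2.54266951e-04,
         3.19995486e-04],
       [-5.26910511e-04, -2.76300485e-01,  9.61071155e-01,
        -1.59059612e-01],
       [ 0.00000000e+00,  0.00000000e+00,  0.00000000e+00,
         1.00000000e+00]])}
```

View pics/scene0.png

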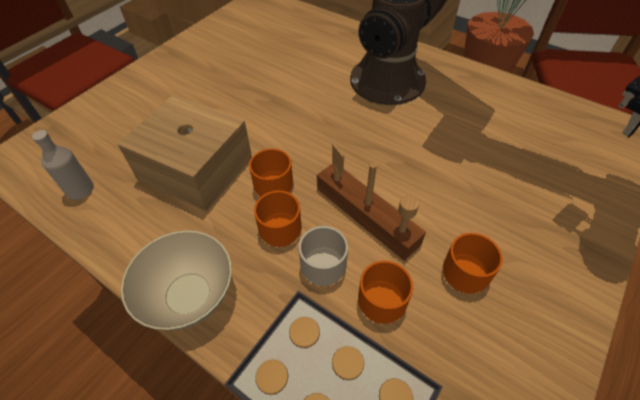

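View pics/side0.png

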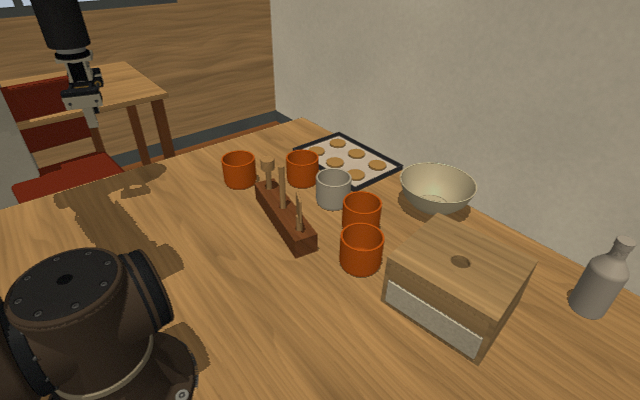

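View pics/wrist0.png

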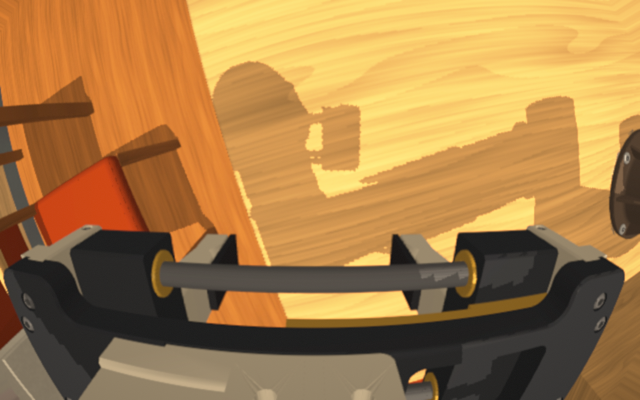

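The scene view shows the dowel as the middle tool at about (371,185), the hole at about (185,130) and the white pot at about (324,256). I'll enlarge these to read them closer.

```bash
python3 - <<'E'
import cv2,pickle
def crop(n,x,y,w,h,k,o):
    im=cv2.imread(f"pics/{n}0.png")[y:y+h,x:x+w]
    im=cv2.resize(im,None,fx=k,fy=k,interpolation=cv2.INTER_CUBIC)
    for i in range(0,w,10):
        cv2.line(im,(i*k,0),(i*k,6 if i%50 else 14),(0,0,255),1)
        if i%20==0: cv2.putText(im,str(x+i),(i*k,24),0,.4,(0,0,255))
    for i in range(0,h,10):
        cv2.line(im,(0,i*k),(6,i*k),(0,0,255),1)
        if i%20==0: cv2.putText(im,str(y+i),(8,i*k+4),0,.4,(0,0,255))
    cv2.imwrite(f"pics/{o}.png",im)
crop("scene",290,135,150,145,4,"c1")
crop("scene",110,90,150,130,5,"c2")
crop("side",220,140,150,120,5,"c3")
crop("side",370,200,180,160,4,"c4")
E
```

```text
(no output)
```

View pics/c1.png

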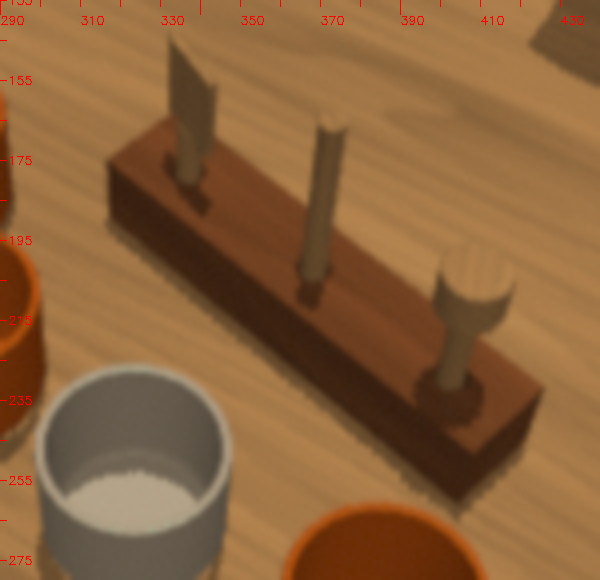

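View pics/c2.png

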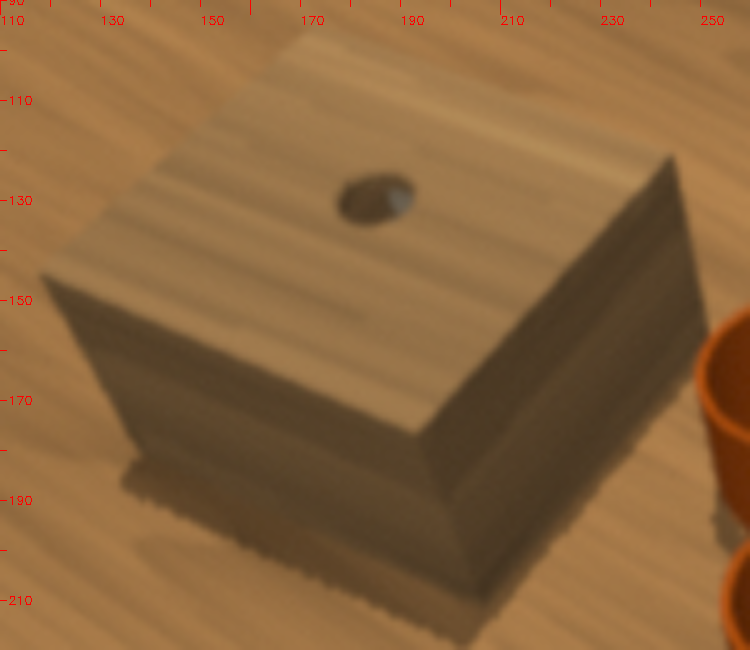

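View pics/c3.png

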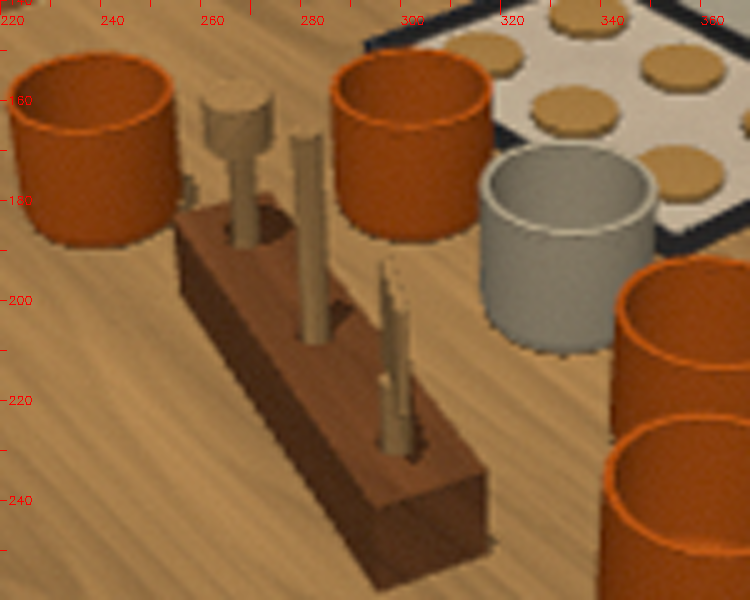

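View pics/c4.png

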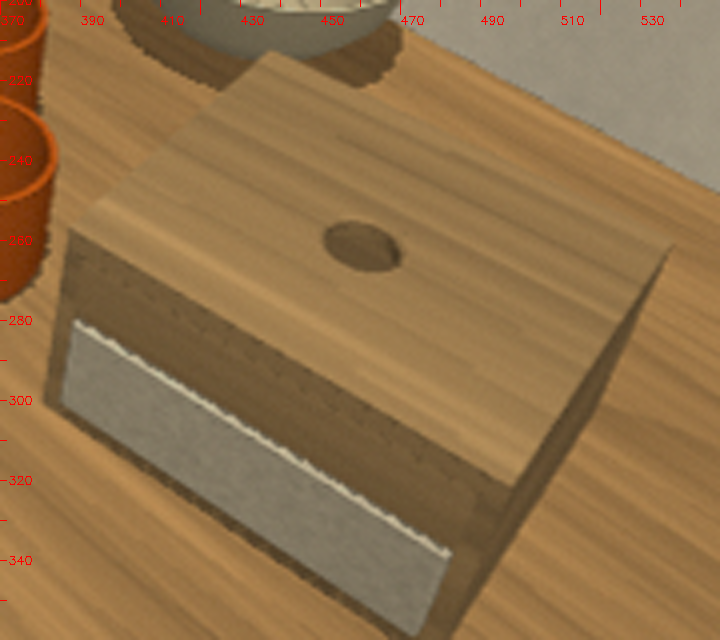

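Readings from the crops:

| Feature | Scene px | Side px |
|---|---|---|
| Dowel top | (373.5,165.7) | (281.6,166.6) |
| Dowel at rack top | (368.7,202.5) | (283,207) |
| Hole | (185.2,130) | (460.5,261.5) |
| Pot rim centre | (323.6,247.5) | (333.7,177.8) |

```bash
cat > h.py <<'E'
import numpy as np,cv2,pickle
from scipy.spatial.transform import Rotation as R
s0,d0=pickle.load(open("d0.pkl","rb"))
def P(n):
    c=d0[n];return c["intrinsics"]@np.c_[cv2.Rodrigues(c["rvec"])[0],c["tvec"]]
def ray(n,p):
    c=d0[n];M=cv2.Rodrigues(c["rvec"])[0];return -M.T@c["tvec"],M.T@np.linalg.inv(c["intrinsics"])@[p[0],p[1],1]
def plane(n,p,z):
    o,d=ray(n,p);return o+d*(z-o[2])/d[2]
def tri(a,b):
    X=cv2.triangulatePoints(P("scene"),P("side"),np.array(a,float),np.array(b,float)).ravel();return X[:3]/X[3]
E
python3 - <<'E'
from h import *
np.set_printoptions(precision=4,suppress=True)
F=dict(dtop=((373.5,165.7),(281.6,166.6),.178),dlow=((368.7,202.5),(283,207),.055),hole=((185.2,130),(460.5,261.5),.13),pot=((323.6,247.5),(333.7,177.8),.085),
r1=((317,175.5),(317.4,233.6),.055),r2=((332,163),(295.6,241.6),.055),r3=((425.7,232.5),(255,184.4),.055),r4=((408.7,248.7),(274.4,179),.055),
b1=((118.4,144.6),(537.5,261.7),.13),b2=((171,97),(498.7,322),.13),b3=((244.4,121),(387,257),.13),b4=((193.4,177),(438.7,213),.13))
for k,(a,b,z) in F.items(): print(k,tri(a,b),plane("scene",a,z)[:2],plane("side",b,z)[:2])
for n in("scene","side"):print(n,ray(n,(320,200))[0])
E
```

```text
dtop [0.4797 0.2158 0.1746] [0.4814 0.2178] [0.4772 0.2092]
dlow [0.4792 0.2165 0.0503] [0.4818 0.2185] [0.4763 0.2103]
hole [ 0.5935 -0.2299  0.1259] [ 0.5953 -0.2243] [ 0.5909 -0.2326]
pot [0.6485 0.2093 0.0796] [0.6503 0.2119] [0.6434 0.2019]
r1 [0.4814 0.0745 0.0525] [0.4825 0.0763] [0.4802 0.0715]
r2 [0.4254 0.0824 0.0516] [0.4292 0.0833] [0.4222 0.0807]
r3 [0.4788 0.3578 0.0492] [0.4816 0.3593] [0.4751 0.3481]
r4 [0.5369 0.3464 0.0509] [0.5376 0.3482] [0.5345 0.3383]
b1 [ 0.7148 -0.3246  0.1242] [ 0.7168 -0.3166] [ 0.7092 -0.3267]
b2 [ 0.5255 -0.3523  0.1231] [ 0.5303 -0.344 ] [ 0.5192 -0.3538]
b3 [ 0.4902 -0.1325  0.1264] [ 0.4925 -0.1289] [ 0.4876 -0.1352]
b4 [ 0.6876 -0.1071  0.1265] [ 0.688 -0.102] [ 0.6861 -0.1108]
scene [0.9998 0.4578 0.8059]
side [ 0.0317 -0.4733  0.6585]
```

```bash
cat >> h.py <<'E'
def go(pos,yaw):
    from plant import r
    s=r.get_state();A=R.from_euler('xyz',s["eef_rot"],degrees=True);B=R.from_euler('xyz',[180,0,yaw],degrees=True)
    print("t",s["time_s"],"tcp",np.round(s["tcp_pos"],4),"rpy",np.round(s["eef_rot"],2),"F",np.round(s["contact_force"],1),"w",round(s["gripper_width"],4))
    print("shift",np.round(A.inv().apply(np.array(pos)-s["tcp_pos"]),4),"rot",np.round((A.inv()*B).as_rotvec(),4))
E
python3 -c "
from h import *
go([.4795,.215,.30],-101.2)"
```

```text
t 0.15 tcp [0.1792 0.6504 0.2258] rpy [ 1.7993e+02 -1.0000e-02 -1.5410e+01] F [ 0.1  0.6 -0.3] w 0.0877
shift [ 0.4052  0.3401 -0.0737] rot [ 9.0000e-04 -1.0000e-03  1.4974e+00]
```

Call:
step_arm(
  increments=[
    [[0.405,0.34,-0.074],[0,0,1.497],0],
    [[0.405,0.34,-0.074],[0,0,1.497],0],
    [[0.405,0.34,-0.074],[0,0,1.497],0],
    [[0.405,0.34,-0.074],[0,0,1.497],0],
    [[0.405,0.34,-0.074],[0,0,1.497],0],
    [[0.405,0.34,-0.074],[0,0,1.497],0],
    [[0.405,0.34,-0.074],[0,0,1.497],0],
    [[0.405,0.34,-0.074],[0,0,1.497],0],
    [[0.405,0.34,-0.074],[0,0,1.497],0],
    [[0.405,0.34,-0.074],[0,0,1.497],0],
  ],
  force=40,
)

```text
time_s: 1.15
tcp_pos: [0.4609, 0.2412, 0.2963]
eef_rot: [-180.0, 0.0, -101.5]
contact_force: [1.3, 0.2, -0.1]
gripper_width: 0.088
```

```bash
python3 -c "
from h import *
go([.4795,.215,.30],-101.2)"
```

```text
t 1.15 tcp [0.4609 0.2412 0.2963] rpy [-1.7999e+02  2.0000e-02 -1.0151e+02] F [ 1.3  0.2 -0.1] w 0.088
shift [ 0.022  -0.0234 -0.0037] rot [-0.0001  0.0004 -0.0053]
```

Call:
step_arm(
  increments=[
    [[0.022,-0.023,-0.004],[0,0,-0.005],0],
    [[0.022,-0.023,-0.004],[0,0,-0.005],0],
    [[0.022,-0.023,-0.004],[0,0,-0.005],0],
  ],
)

```text
time_s: 1.45
tcp_pos: [0.4788, 0.2163, 0.2996]
eef_rot: [180.0, -0.0, -101.0]
contact_force: [-0.8, 0.5, 0.6]
gripper_width: 0.0878
```

```bash
cat >> h.py <<'E'
def wrist(name,crop=None,k=1):
    from plant import r
    s=r.get_state();c=r.capture("wrist");pickle.dump((s,c),open(f"{name}.pkl","wb"))
    cv2.imwrite(f"pics/{name}.png",c["color"][:,:,::-1])
def wplane(name,p,z):
    s,c=pickle.load(open(f"{name}.pkl","rb"));K=c["intrinsics"];T=c["T_tool_cam"]
    u=np.array([p[0]-K[0,2],p[1]-K[1,2]]);rr=np.linalg.norm(u);th=rr/K[0,0]
    d=np.r_[np.sin(th)*u/max(rr,1e-9),np.cos(th)]
    A=R.from_euler('xyz',s["eef_rot"],degrees=True)
    o=s["tcp_pos"]+A.apply(T[:3,3]);d=A.apply(T[:3,:3]@d)
    return o+d*(z-o[2])/d[2]
E
python3 -c "
from h import *
wrist('w1')
go([.4795,.215,.30],-101.2)"
```

```text
t 1.5 tcp [0.4785 0.217  0.2995] rpy [ 1.7997e+02 -1.0000e-02 -1.0092e+02] F [-0.6 -0.5  0. ] w 0.0872
shift [ 0.0017 -0.0014 -0.0005] rot [ 0.0005 -0.0002  0.0048]
```

View pics/w1.png

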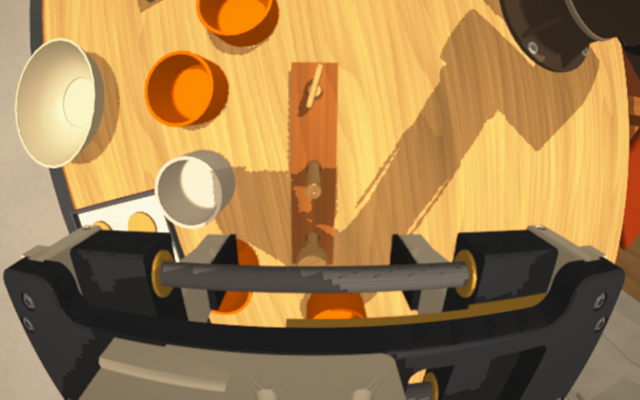

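```bash
python3 - <<'E'
import cv2
im=cv2.imread("pics/w1.png")
x,y,k=270,140,7
c=cv2.resize(im[y:y+80,x:x+100],None,fx=k,fy=k,interpolation=cv2.INTER_CUBIC)
cv2.imwrite("pics/w1a.png",c)
x,y=140,130
cv2.imwrite("pics/w1b.png",cv2.resize(im[y:y+110,x:x+110],None,fx=5,fy=5,interpolation=cv2.INTER_CUBIC))
E
```

```text
(no output)
```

View pics/w1a.png

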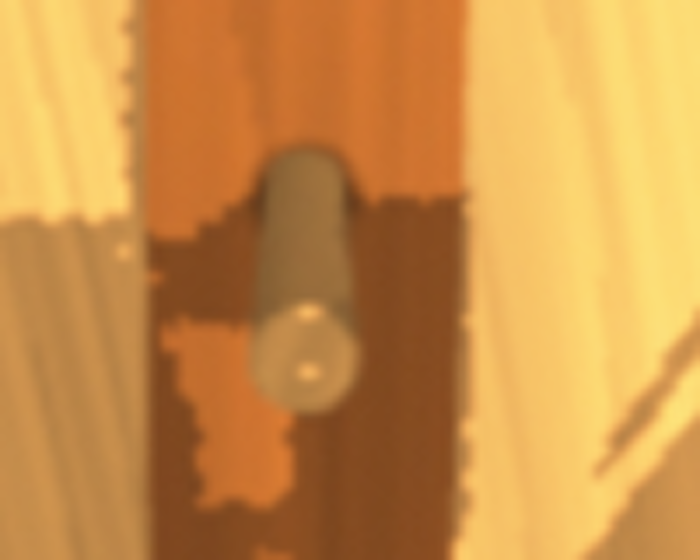

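View pics/w1b.png

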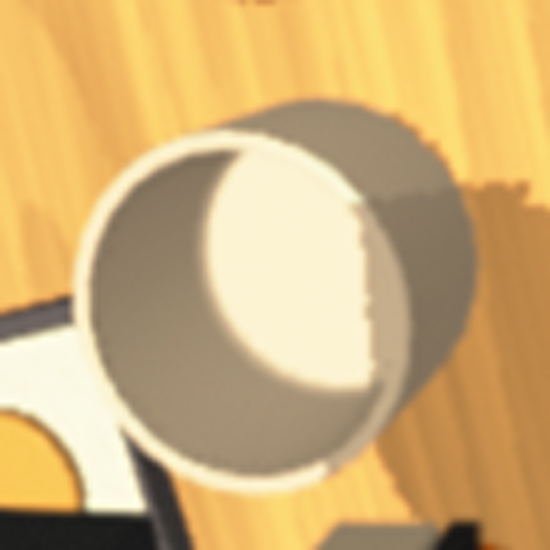

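The wrist view shows the dowel top at (313.6,191), its foot at rack level at (313.9,167), and the pot rim centre at (188.5,192).

```bash
python3 -c "
from h import *
print(wplane('w1',(313.6,191.1),.178),wplane('w1',(313.9,167.2),.055),wplane('w1',(188.5,192.2),.085))
print(wplane('w1',(291,150),.055),wplane('w1',(336.5,150),.055))
"
```

```text
[0.47785919 0.21270623 0.178     ] [0.47703583 0.2113384  0.055     ] [0.6440438  0.20491528 0.085     ]
[0.50203279 0.18301112 0.055     ] [0.44360269 0.19443047 0.055     ]
```

```bash
python3 -c "
from h import *
go([.4785,.213,.116],-101.2)"
```

```text
t 1.5 tcp [0.4785 0.217  0.2995] rpy [ 1.7997e+02 -1.0000e-02 -1.0092e+02] F [-0.6 -0.5  0. ] w 0.0872
shift [ 0.0039 -0.0009  0.1835] rot [ 0.0005 -0.0002  0.0048]
```

Call:
step_arm(
  increments=[
    [[0.003,-0.001,0.04],[0,0,0],0],
    [[0.003,-0.001,0.08],[0,0,0],0],
    [[0.003,-0.001,0.1],[0,0,0],0],
    [[0.003,-0.001,0.1],[0,0,0],0],
    [[0.003,-0.001,0.1],[0,0,0],0],
  ],
)

```text
time_s: 2.0
tcp_pos: [0.479, 0.2148, 0.2004]
eef_rot: [-180.0, -0.0, -100.8]
contact_force: [0.3, -0.4, 0.3]
gripper_width: 0.0873
```

```bash
python3 -c "
from h import *
wrist('w2')
go([.4785,.213,.116],-101.2)
im=cv2.imread('pics/w2.png')[140:300,250:390];cv2.imwrite('pics/w2a.png',cv2.resize(im,None,fx=3.7,fy=3.7,interpolation=2))"
```

```text
t 2.05 tcp [0.4795 0.2151 0.2012] rpy [-1.7992e+02  6.0000e-02 -1.0080e+02] F [-0.2 -0.2 -0.1] w 0.088
shift [0.0023 0.0007 0.0852] rot [-0.0013  0.001   0.007 ]
```

View pics/w2a.png

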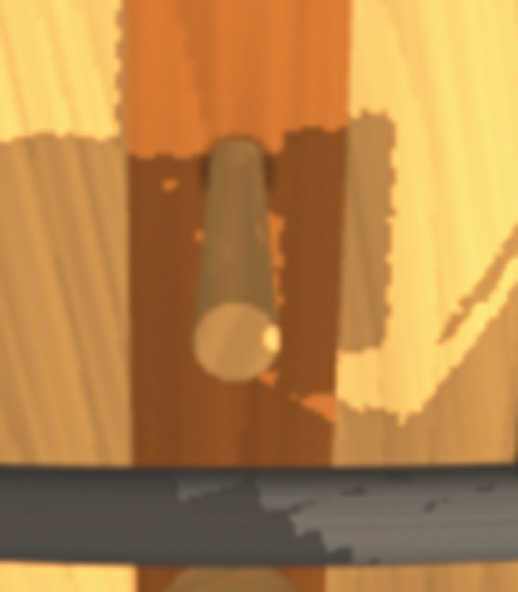

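```bash
python3 -c "
from h import *
a=wplane('w2',(314.05,232.4),.178);print(a)
go([a[0],a[1],.116],-101.2)"
```

```text
[0.47825946 0.21294467 0.178     ]
t 2.05 tcp [0.4795 0.2151 0.2012] rpy [-1.7992e+02  6.0000e-02 -1.0080e+02] F [-0.2 -0.2 -0.1] w 0.088
shift [0.0024 0.0009 0.0852] rot [-0.0013  0.001   0.007 ]
```

Call:
step_arm(
  increments=[
    [[0.002,0.001,0.03],[0,0,0.007],0],
    [[0.002,0.001,0.06],[0,0,0.007],0],
    [[0.002,0.001,0.084],[0,0,0.007],0],
    [[0.002,0.001,0.084],[0,0,0.007],0],
    [[0.002,0.001,0.084],[0,0,0.007],1],
    [[0.002,0.001,0.084],[0,0,0.007],1],
    [[0.002,0.001,0.084],[0,0,0.007],1],
    [[0.002,0.001,0.084],[0,0,0.007],1],
    [[0.002,0.001,0.084],[0,0,0.007],1],
    [[0.002,0.001,0.084],[0,0,0.007],1],
  ],
  force=40,
)

```text
time_s: 3.05
tcp_pos: [0.4778, 0.2121, 0.1161]
eef_rot: [-180.0, 0.0, -101.3]
contact_force: [-0.7, -0.6, 0.3]
gripper_width: 0.045
```

```bash
python3 -c "
from h import *
go([.4785,.213,.33],-101.2)
from plant import r
for n in('scene','side'):cv2.imwrite(f'pics/{n}1.png',r.capture(n)['color'][:,:,::-1])
"
```

```text
t 3.05 tcp [0.4778 0.2121 0.1161] rpy [-1.7999e+02  2.0000e-02 -1.0129e+02] F [-0.7 -0.6  0.3] w 0.045
shift [-0.001  -0.0006 -0.2139] rot [-0.0002  0.0003 -0.0016]
```

View pics/side1.png

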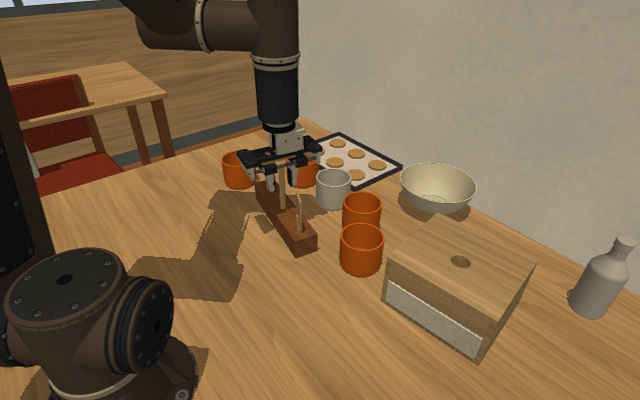

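The side view shows the fingers either side of the dowel at about (283,190) and still closing.

Call:
step_arm(
  increments=[
    [[0,0,0],[0,0,0],1],
    [[0,0,0],[0,0,0],1],
    [[0,0,0],[0,0,0],1],
    [[0,0,0],[0,0,0],1],
    [[0,0,0],[0,0,0],1],
    [[0,0,0],[0,0,0],1],
    [[0,0,0],[0,0,0],1],
  ],
)

```text
time_s: 3.85
tcp_pos: [0.4777, 0.2121, 0.1158]
eef_rot: [180.0, -0.0, -101.3]
contact_force: [-0.0, 0.5, -0.3]
gripper_width: 0.0142
```

Call:
step_arm(
  increments=[
    [[0,0,0],[0,0,0],1],
    [[0,0,0],[0,0,0],1],
    [[0,0,0],[0,0,0],1],
  ],
)

```text
time_s: 4.15
tcp_pos: [0.4777, 0.2121, 0.1158]
eef_rot: [180.0, 0.0, -101.3]
contact_force: [-0.5, -0.4, 0.4]
gripper_width: 0.0144
```

Call:
step_arm(
  increments=[
    [[0,0,-0.02],[0,0,0],1],
    [[0,0,-0.05],[0,0,0],1],
    [[0,0,-0.08],[0,0,0],1],
    [[0,0,-0.11],[0,0,0],1],
    [[0,0,-0.14],[0,0,0],1],
    [[0,0,-0.17],[0,0,0],1],
    [[0,0,-0.195],[0,0,0],1],
    [[0,0,-0.2],[0,0,0],1],
    [[0,0,-0.2],[0,0,0],1],
    [[0,0,-0.2],[0,0,0],1],
  ],
)

```text
time_s: 5.15
tcp_pos: [0.4772, 0.2119, 0.3148]
eef_rot: [179.9, -0.0, -101.3]
contact_force: [-0.6, 0.3, -0.8]
gripper_width: 0.0144
```

```bash
python3 -c "
from h import *
go([.59,-.2,.315],-101.2)
from plant import r
for n in('scene','side'):
  im=r.capture(n)['color'][:,:,::-1];cv2.imwrite(f'pics/{n}2.png',im)
a=cv2.imread('pics/scene2.png')[60:300,260:500];b=cv2.imread('pics/side2.png')[40:280,180:420]
cv2.imwrite('pics/m2.png',cv2.resize(np.hstack([a,b]),None,fx=1.66,fy=1.66,interpolation=2))
"
```

```text
t 5.15 tcp [0.4772 0.2119 0.3148] rpy [ 1.7993e+02 -5.0000e-02 -1.0130e+02] F [-0.6  0.3 -0.8] w 0.0144
shift [ 3.818e-01 -1.913e-01 -1.000e-04] rot [ 0.0012 -0.0008 -0.0017]
```

View pics/m2.png

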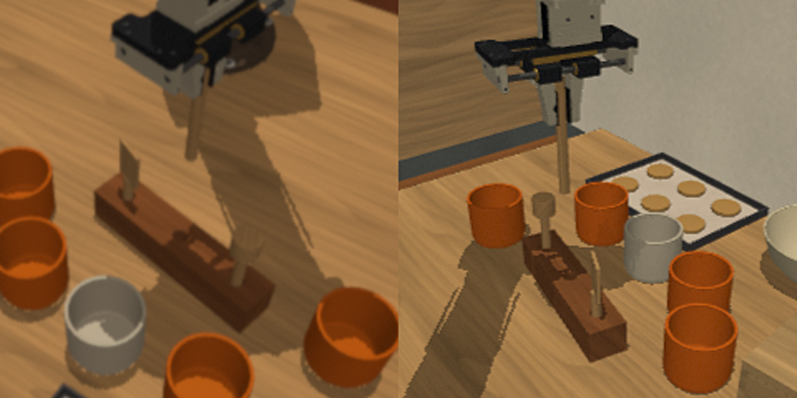

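Call:
step_arm(
  increments=[
    [[0.017,-0.009,0],[0,0,0],1],
    [[0.051,-0.027,0],[0,0,0],1],
    [[0.092,-0.05,0],[0,0,0],1],
    [[0.136,-0.073,0],[0,0,0],1],
    [[0.18,-0.097,0],[0,0,0],1],
    [[0.224,-0.12,0],[0,0,0],1],
    [[0.267,-0.143,0],[0,0,0],1],
    [[0.306,-0.164,0],[0,0,0],1],
    [[0.331,-0.177,0],[0,0,0],1],
    [[0.343,-0.184,0],[0,0,0],1],
  ],
)

```text
time_s: 6.25
tcp_pos: [0.5909, -0.1627, 0.3141]
eef_rot: [179.8, -0.0, -101.4]
contact_force: [0.4, 0.3, -1.1]
gripper_width: 0.0146
```

Call:
step_arm(
  increments=[
    [[0,0,0],[0,0,0],1],
    [[0,0,0],[0,0,0],1],
    [[0,0,0],[0,0,0],1],
  ],
)

```text
time_s: 6.55
tcp_pos: [0.5908, -0.1592, 0.3158]
eef_rot: [180.0, 0.0, -101.2]
contact_force: [0.2, -0.2, -0.3]
gripper_width: 0.0144
```

```bash
python3 -c "
from h import *
print(tri((374.5,154.5),(280.6,155)))
wrist('w3')
go([.59,-.23,.315],-101.2)
"
```

```text
[0.47919516 0.21520142 0.20704879]
t 6.6 tcp [ 0.5909 -0.1591  0.316 ] rpy [-1.7999e+02  1.0000e-02 -1.0121e+02] F [-0.3  0.1  0. ] w 0.0141
shift [ 0.0697 -0.0129  0.001 ] rot [-0.0002  0.0002 -0.0001]
```

View pics/w3.png

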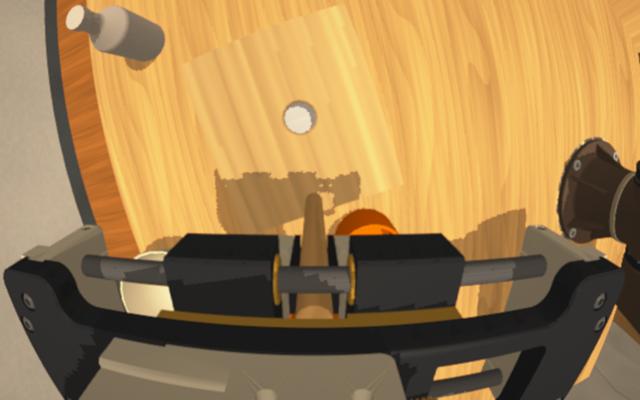

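```bash
python3 -c "
from h import *
im=cv2.imread('pics/w3.png')
a=cv2.resize(im[90:150,265:335],None,fx=6,fy=6,interpolation=2);b=cv2.resize(im[180:240,280:350],None,fx=6,fy=6,interpolation=2)
cv2.imwrite('pics/w3a.png',np.hstack([a,b])[:, :800])"
```

```text
(no output)
```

View pics/w3a.png

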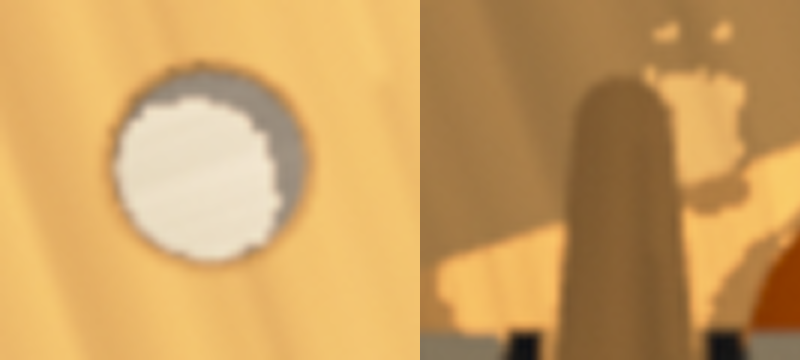

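```bash
python3 -c "
from h import *
h=wplane('w3',(300.2,117.3),.13);t=wplane('w3',(313.5,200.2),.208);print(h,t)
for z in (.126,.134): print(wplane('w3',(300.2,117.3),z))
print(h-t)
go([h[0],h[1],.316],-101.2)
"
```

```text
[ 0.5910742  -0.23214242  0.13      ] [ 0.59099427 -0.15800085  0.208     ]
[ 0.59124528 -0.23213887  0.126     ]
[ 0.59090313 -0.23214597  0.134     ]
[ 7.99329048e-05 -7.41415717e-02 -7.80000000e-02]
t 6.6 tcp [ 0.5909 -0.1591  0.316 ] rpy [-1.7999e+02  1.0000e-02 -1.0121e+02] F [-0.3  0.1  0. ] w 0.0141
shift [ 0.0716 -0.0143 -0.    ] rot [-0.0002  0.0002 -0.0001]
```

Call:
step_arm(
  increments=[
    [[0.03,-0.006,0],[0,0,0],1],
    [[0.06,-0.012,0],[0,0,0],1],
    [[0.0725,-0.0145,0],[0,0,0],1],
    [[0.0725,-0.0145,0.02],[0,0,0],1],
    [[0.0725,-0.0145,0.045],[0,0,0],1],
    [[0.0725,-0.0145,0.06],[0,0,0],1],
    [[0.0725,-0.0145,0.06],[0,0,0],1],
    [[0.0725,-0.0145,0.06],[0,0,0],1],
  ],
)

```text
time_s: 7.4
tcp_pos: [0.5914, -0.2337, 0.2566]
eef_rot: [-180.0, -0.0, -101.2]
contact_force: [0.5, 0.1, 0.6]
gripper_width: 0.0145
```

```bash
python3 -c "
from h import *
wrist('w4')
go([.591,-.232,.181],-101.2)
from plant import r
for n in('scene','side'):
  im=r.capture(n)['color'][:,:,::-1];cv2.imwrite(f'pics/{n}4.png',im)
a=cv2.imread('pics/scene4.png')[40:220,100:280];b=cv2.imread('pics/side4.png')[140:320,370:550];c=cv2.imread('pics/w4.png')[120:300,230:410]
cv2.imwrite('pics/m4.png',cv2.resize(np.hstack([a,b,c]),None,fx=1.48,fy=1.48,interpolation=2))
"
```

```text
t 7.45 tcp [ 0.5917 -0.2338  0.2572] rpy [-1.7991e+02 -2.0000e-02 -1.0124e+02] F [-0.2  0.1  0.8] w 0.0139
shift [-0.0017  0.0011  0.0762] rot [-0.0016 -0.0003 -0.0006]
```

View pics/m4.png

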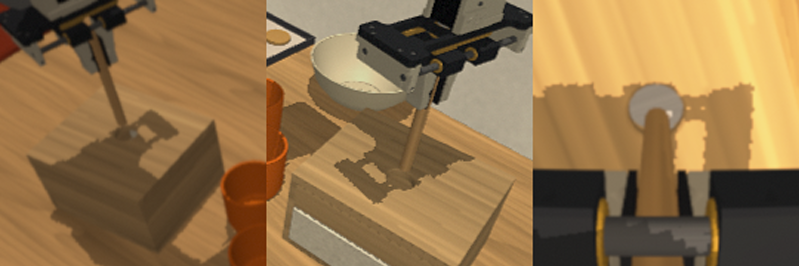

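The tip sits over the hole in all three views, so I'll press down.

Call:
step_arm(
  increments=[
    [[-0.001,0.001,0.02],[0,0,0],1],
    [[-0.001,0.001,0.04],[0,0,0],1],
    [[-0.001,0.001,0.053],[0,0,0],1],
    [[-0.001,0.001,0.06],[0,0,0],1],
    [[-0.001,0.001,0.067],[0,0,0],1],
    [[-0.001,0.001,0.074],[0,0,0],1],
    [[-0.001,0.001,0.074],[0,0,0],1],
    [[-0.001,0.001,0.074],[0,0,0],1],
    [[-0.001,0.001,0.074],[0,0,0],1],
  ],
)

```text
time_s: 8.45
tcp_pos: [0.5906, -0.2332, 0.1834]
eef_rot: [-179.9, -0.0, -101.3]
contact_force: [-2.6, 1.1, 5.5]
gripper_width: 0.0143
```

```bash
python3 -c "
from h import *
go([.591,-.232,.181],-101.2)
from plant import r
for n in('scene','side'):
  im=r.capture(n)['color'][:,:,::-1];cv2.imwrite(f'pics/{n}5.png',im)
a=cv2.imread('pics/scene5.png')[40:240,80:280];b=cv2.imread('pics/side5.png')[160:360,360:560]
cv2.imwrite('pics/m5.png',cv2.resize(np.hstack([a,b]),None,fx=2,fy=2,interpolation=2))
"
```

```text
t 8.45 tcp [ 0.5906 -0.2332  0.1834] rpy [-1.7994e+02 -2.0000e-02 -1.0127e+02] F [-2.6  1.1  5.5] w 0.0143
shift [-0.0012 -0.0002  0.0024] rot [-0.0011 -0.0003 -0.0013]
```

View pics/m5.png

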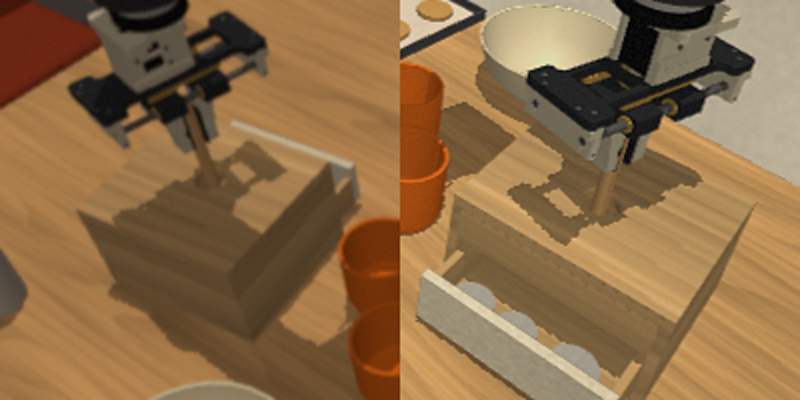

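The drawer is out, with the cutters visible in the side view. Lifting the dowel clear.

Call:
step_arm(
  increments=[
    [[0,0,-0.02],[0,0,0],1],
    [[0,0,-0.05],[0,0,0],1],
    [[0,0,-0.08],[0,0,0],1],
    [[0,0,-0.11],[0,0,0],1],
    [[0,0,-0.13],[0,0,0],1],
    [[0,0,-0.135],[0,0,0],1],
    [[0,0,-0.135],[0,0,0],1],
    [[0,0,-0.135],[0,0,0],1],
  ],
)

```text
time_s: 9.35
tcp_pos: [0.5899, -0.2328, 0.3157]
eef_rot: [179.9, 0.0, -101.3]
contact_force: [0.4, -0.4, -1.2]
gripper_width: 0.0144
```

```bash
python3 -c "
from h import *
go([.645,.235,.315],-101.2)
from plant import r
for n in('scene','side'):
  im=r.capture(n)['color'][:,:,::-1];cv2.imwrite(f'pics/{n}6.png',im)
a=cv2.imread('pics/scene6.png')[0:240,80:280];b=cv2.imread('pics/side6.png')[120:360,360:560]
cv2.imwrite('pics/m6.png',cv2.resize(np.hstack([a,b]),None,fx=2,fy=2,interpolation=2))
"
```

```text
t 9.35 tcp [ 0.5899 -0.2328  0.3157] rpy [ 1.7992e+02  2.0000e-02 -1.0129e+02] F [ 0.4 -0.4 -1.2] w 0.0144
shift [-0.4695  0.0376  0.0009] rot [ 0.0014  0.0003 -0.0016]
```

View pics/m6.png

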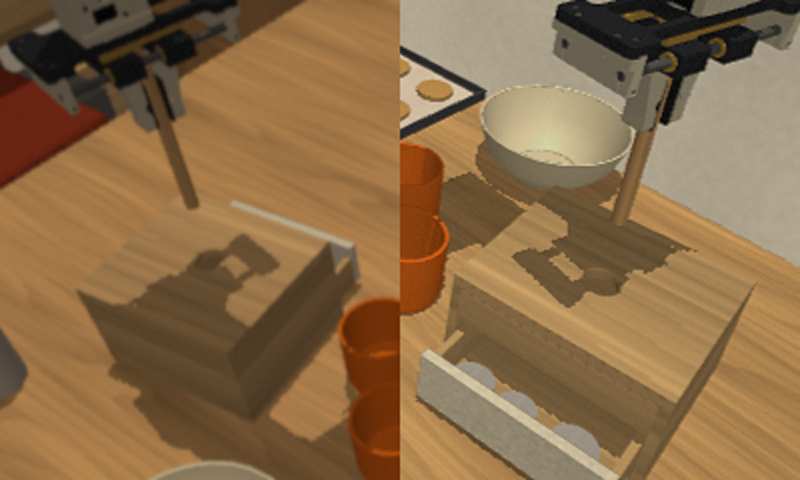

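Call:
step_arm(
  increments=[
    [[-0.018,0.001,0],[0,0,0],1],
    [[-0.053,0.004,0],[0,0,0],1],
    [[-0.1,0.007,0],[0,0,0],1],
    [[-0.149,0.011,0],[0,0,0],1],
    [[-0.198,0.014,0],[0,0,0],1],
    [[-0.247,0.018,0],[0,0,0],1],
    [[-0.295,0.021,0],[0,0,0],1],
    [[-0.343,0.025,0],[0,0,0],1],
    [[-0.39,0.028,0],[0,0,0],1],
    [[-0.42,0.03,0],[0,0,0],1],
  ],
)

```text
time_s: 10.45
tcp_pos: [0.6425, 0.1886, 0.3157]
eef_rot: [179.9, -0.0, -101.2]
contact_force: [0.8, 0.3, -1.2]
gripper_width: 0.0138
```

Call:
step_arm(
  increments=[
    [[-0.015,0.001,0],[0,0,0],1],
    [[-0.02,0.002,0],[0,0,0],1],
    [[-0.02,0.002,0],[0,0,0],1],
    [[-0.02,0.002,0],[0,0,0],1],
  ],
)

```text
time_s: 10.85
tcp_pos: [0.6449, 0.2036, 0.317]
eef_rot: [-180.0, -0.0, -101.3]
contact_force: [-0.4, -0.3, -0.2]
gripper_width: 0.0143
```

```bash
python3 -c "
from h import *
wrist('w7')
go([.645,.2055,.116],-101.2)
from plant import r
for n in('scene','side'):
  im=r.capture(n)['color'][:,:,::-1];cv2.imwrite(f'pics/{n}7.png',im)
a=cv2.imread('pics/scene7.png')[110:310,230:430];b=cv2.imread('pics/side7.png')[40:240,230:430];c=cv2.imread('pics/w7.png')[100:300,220:420]
cv2.imwrite('pics/m7.png',cv2.resize(np.hstack([a,b,c]),None,fx=1.333,fy=1.333,interpolation=2))
"
```

```text
t 10.9 tcp [0.6449 0.2034 0.3172] rpy [-179.99    0.   -101.36] F [ 0.2 -0.9 -0.7] w 0.0142
shift [-0.002   0.0004  0.2012] rot [-0.0002  0.0001 -0.0028]
```

View pics/m7.png

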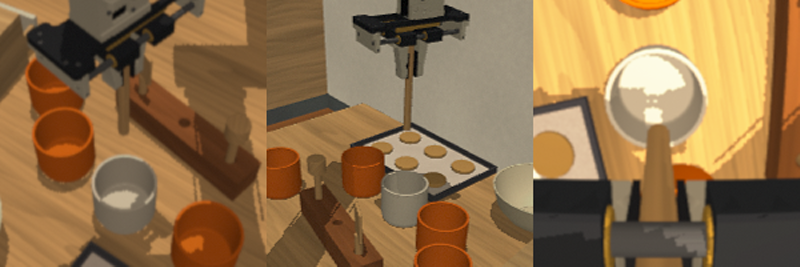

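```bash
python3 -c "
from h import *
print(wplane('w7',(312.6,172),.085))
"
```

```text
[0.64566394 0.20230075 0.085     ]
```

The pot is centred under the dowel, so I'll lower it in.

Call:
step_arm(
  increments=[
    [[0,0,0.02],[0,0,0],1],
    [[0,0,0.055],[0,0,0],1],
    [[0,0,0.09],[0,0,0],1],
    [[0,0,0.125],[0,0,0],1],
    [[0,0,0.16],[0,0,0],1],
    [[0,0,0.185],[0,0,0],1],
    [[0,0,0.197],[0,0,0],1],
    [[0,0,0.197],[0,0,0],1],
    [[0,0,0.197],[0,0,0],1],
  ],
)

```text
time_s: 11.9
tcp_pos: [0.6459, 0.2047, 0.1212]
eef_rot: [-179.9, 0.0, -101.3]
contact_force: [0.1, -0.4, 0.1]
gripper_width: 0.0142
```

```bash
python3 -c "
from h import *
go([.645,.2035,.118],-101.2)
from plant import r
for n in('scene','side'):
  im=r.capture(n)['color'][:,:,::-1];cv2.imwrite(f'pics/{n}8.png',im)
a=cv2.imread('pics/scene8.png')[110:310,230:430];b=cv2.imread('pics/side8.png')[40:240,230:430]
cv2.imwrite('pics/m8.png',cv2.resize(np.hstack([a,b]),None,fx=2,fy=2,interpolation=2))
"
```

```text
t 11.9 tcp [0.6459 0.2047 0.1212] rpy [-1.7991e+02  4.0000e-02 -1.0129e+02] F [ 0.1 -0.4  0.1] w 0.0142
shift [0.0013 0.0006 0.0032] rot [-0.0015  0.0007 -0.0016]
```

View pics/m8.png

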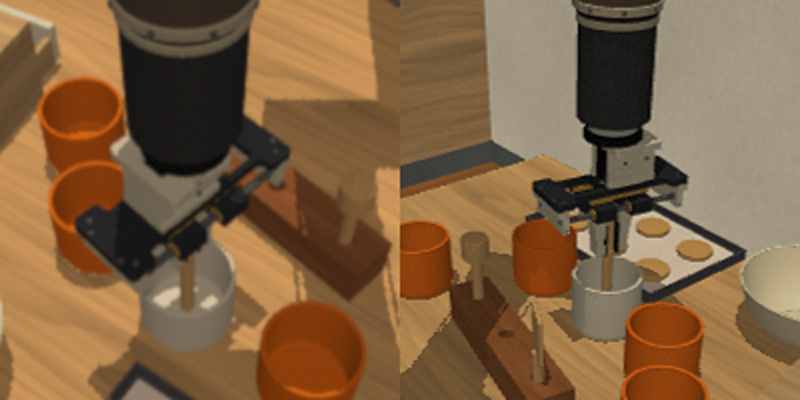

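Call:
step_arm(
  increments=[
    [[0,0,0.005],[0,0,0],1],
    [[0,0,0.005],[0,0,0],0.3],
    [[0,0,0.005],[0,0,0],0],
    [[0,0,0.005],[0,0,0],0],
    [[0,0,0.005],[0,0,0],0],
    [[0,0,0.005],[0,0,0],0],
    [[0,0,0.005],[0,0,0],0],
    [[0,0,0.005],[0,0,0],0],
    [[0,0,0.005],[0,0,0],0],
    [[0,0,0.005],[0,0,0],0],
  ],
)

```text
time_s: 13.0
tcp_pos: [0.645, 0.2047, 0.1148]
eef_rot: [180.0, -0.0, -101.3]
contact_force: [0.5, -0.0, 0.2]
gripper_width: 0.0808
```

Call:
step_arm(
  increments=[
    [[0,0,0],[0,0,0],0],
    [[0,0,0],[0,0,0],0],
    [[0,0,0],[0,0,0],0],
    [[0,0,0],[0,0,0],0],
    [[0,0,0],[0,0,0],0],
    [[0,0,0],[0,0,0],0],
    [[0,0,0],[0,0,0],0],
  ],
)

```text
time_s: 13.7
tcp_pos: [0.645, 0.2047, 0.1148]
eef_rot: [180.0, -0.0, -101.3]
contact_force: [-0.2, -0.5, 0.0]
gripper_width: 0.0878
```

```bash
python3 -c "
from h import *
wrist('w9')
go([.645,.2035,.118],-101.2)
from plant import r
for n in('scene','side'):
  im=r.capture(n)['color'][:,:,::-1];cv2.imwrite(f'pics/{n}9.png',im)
a=cv2.imread('pics/scene9.png')[110:310,230:430];b=cv2.imread('pics/side9.png')[40:240,230:430];c=cv2.imread('pics/w9.png')[150:350,220:420]
cv2.imwrite('pics/m9.png',cv2.resize(np.hstack([a,b,c]),None,fx=1.333,fy=1.333,interpolation=2))
"
```

```text
t 13.75 tcp [0.645  0.2048 0.1149] rpy [-180.      0.   -101.29] F [-0.3  0.3  0.2] w 0.0877
shift [ 0.0012 -0.0002 -0.0031] rot [-0.      0.0001 -0.0015]
```

View pics/m9.png

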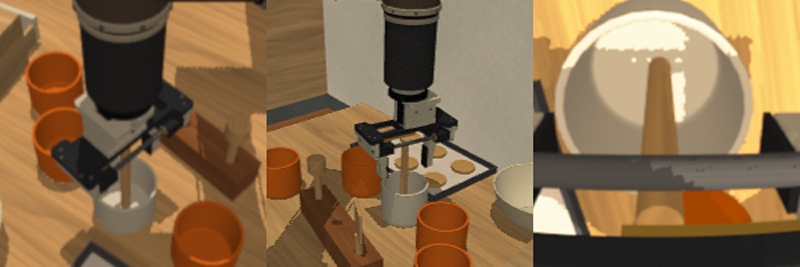

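The fingers are open and the dowel stands in the pot between them. I'll lift straight up.

Call:
step_arm(
  increments=[
    [[0,0,-0.01],[0,0,0],0],
    [[0,0,-0.025],[0,0,0],0],
    [[0,0,-0.045],[0,0,0],0],
    [[0,0,-0.07],[0,0,0],0],
    [[0,0,-0.1],[0,0,0],0],
    [[0,0,-0.13],[0,0,0],0],
    [[0,0,-0.16],[0,0,0],0],
    [[0,0,-0.18],[0,0,0],0],
    [[0,0,-0.18],[0,0,0],0],
    [[0,0,-0.18],[0,0,0],0],
  ],
)

```text
time_s: 14.85
tcp_pos: [0.6451, 0.2048, 0.2965]
eef_rot: [-179.9, 0.1, -101.3]
contact_force: [0.3, -0.8, -0.7]
gripper_width: 0.0879
```

Call:
step_arm(
  increments=[
    [[0,0,0],[0,0,0],0],
    [[0,0,0],[0,0,0],0],
    [[0,0,0],[0,0,0],0],
    [[0,0,0],[0,0,0],0],
    [[0,0,0],[0,0,0],0],
    [[0,0,0],[0,0,0],0],
    [[0,0,0],[0,0,0],0],
    [[0,0,0],[0,0,0],0],
    [[0,0,0],[0,0,0],0],
    [[0,0,0],[0,0,0],0],
  ],
)

```text
time_s: 15.85
tcp_pos: [0.645, 0.2047, 0.2949]
eef_rot: [-180.0, -0.0, -101.3]
contact_force: [0.1, 0.3, 0.6]
gripper_width: 0.0874
```

```bash
python3 -c "
from h import *
wrist('w10')
go([.645,.2035,.118],-101.2)
from plant import r
for n in('scene','side'):
  im=r.capture(n)['color'][:,:,::-1];cv2.imwrite(f'pics/{n}10.png',im)
a=cv2.imread('pics/scene10.png')[40:340,100:500];b=cv2.imread('pics/side10.png')[80:380,150:550];
cv2.imwrite('pics/m10.png',np.vstack([a,b]))
"
```

```text
t 15.9 tcp [0.645  0.2047 0.2949] rpy [-180.      0.   -101.29] F [-0.1  0.6  1.4] w 0.0876
shift [ 0.0012 -0.0003  0.1769] rot [-0.      0.     -0.0015]
```

View pics/m10.png

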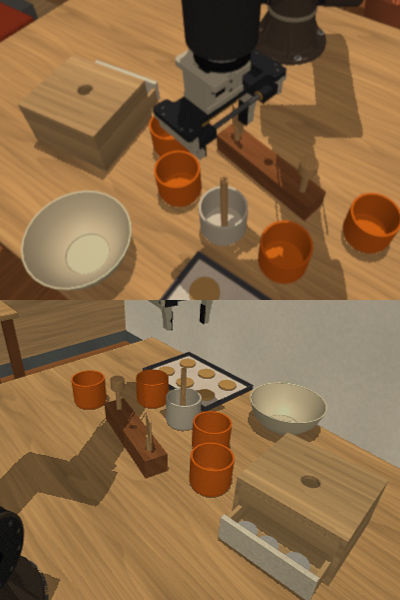

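View pics/w10.png

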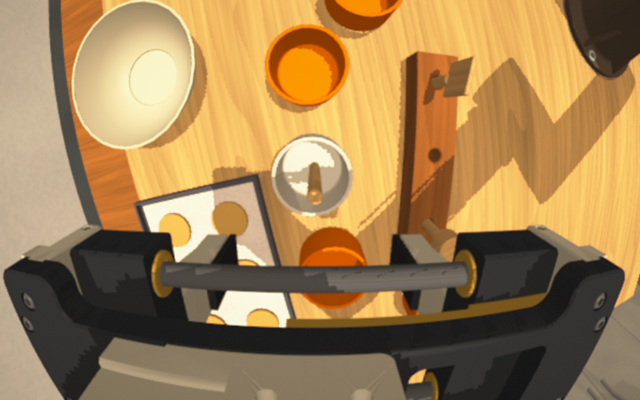

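The dowel stands in the white pot, the drawer is still out, and the gripper is clear of everything. Handing in.

```bash
python3 -c "
from plant import r
print(r.close_job())"
```

```text
the job is handed in; nothing more can be done
None
```

I took the plain dowel from the middle socket and pushed it down through the hole to about 55 mm below the top. The drawer sprang out, and I then put the dowel in the white pot and let go of it. I handed the job in at about 16 s.

- **Drawer:** the last pictures show it still out, with the cutters visible.
- **Dowel:** it is in the white pot, standing nearly upright rather than leaning on the rim.
- **Gripper:** it is open and its fingertips are about 0.29 m above the table, clear of everything. The other objects look unmoved.
- **Forces:** the highest wrist force I read was about 6 N, while pressing the catch.
- **Disagreement:** the fixed cameras and the wrist camera differed by 3–5 mm on positions. I went by the wrist camera, and every fit worked first time.

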